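Clamp the axle stub and bring the spread snap ring to its groove

TASK

Turn the vise crank counter-clockwise until its jaw clamps the upright steel axle stub. Then squeeze the red handles of the snap-ring pliers fully and lift them out of their stand, slide the spread ring down over the end of the axle to the dark groove just above the collar, and finish holding it there: pliers still gripped and fully squeezed, ring level with the groove and round the axle, the pliers upright and carried by the gripper rather than pressed on the axle. Leave the die ring, the sample vial and the white tub alone.

Things in the scene. Friction and masses are not known exactly. Their poses are not given: they have to be found in the camera images.
- crank_axis (a point): point on the vertical turning axis of the vise crank, level with the middle of its knob (about 80 mm above the worktop). The vise (blue, 215 x 74 mm, bolted down) stands turned about the vertical; this point's x axis points horizontally along the vise from the crank to the moving jaw, the axle and the fixed V jaw.
- knob_mid (a point): middle of the crank's black upright knob (16 mm diameter, 40 mm tall, middle about 80 mm above the worktop), on an arm 42 mm from the crank axis. The knob spins freely on the arm, so it can be pinched from above and led round the circle without turning the gripper.
- vise_crank (a joint): crank angle, 0 to 2.5 rad, growing counter-clockwise seen from above. At 0 the arm points 1.4 rad counter-clockwise from the vise's x axis. The jaw moves 6 mm per rad; it has pushed the axle fully into the V at about 2.1 rad, where the crank turns stiff. Turning takes about 4 N at the knob; push on to 2.15 or more (10 to 15 N) and it is clamped. It stays where it is left.
- vise_jaw: the moving jaw of the vise, 29 x 60 x 35 mm, top 49 mm above the worktop; slides along the vise's x axis.
- axle: loose steel axle stub, 0.4 kg, upright on the vise bed between the jaws; origin at the centre of its foot, 14 mm above the worktop, z up. 30 mm diameter, 74 mm tall: shaft to 46 mm, collar of 44 mm diameter from 46 to 54 mm, dark groove (27 mm diameter) from 54 to 62 mm, end of 30 mm diameter, chamfered, to 74 mm. It shifts by some mm when the vise closes.
- groove (a point): on the axle's axis at the middle of the groove's height, 58 mm above its foot (about 72 mm above the worktop).
- axle_top (a point): centre of the axle's upper end, 74 mm above its foot (about 88 mm above the worktop).
- pliers: loose snap-ring pliers, about 0.25 kg, upright in a stand of two posts: y axis from post to post, z up. Origin: middle of the underside of the dark yoke bar (18 x 90 x 10 mm), whose ends lie in notches 95 mm above the worktop. Lift straight up by 80 mm so that the ring clears the posts. Red handles rise from the yoke, leaning apart along y; tips go down to the steel snap ring, which stays on them.
- pliers_grip (a point): point midway between the red handles at the height to grip, 61 mm above the yoke's underside, 156 mm above the worktop in the stand; axes as the pliers'. Grip from above, closing along y. Here the handles measure 53 mm over their outsides at rest, 30 mm fully squeezed (then parallel and vertical). Their tops are 24 mm higher, 61 mm over the outsides at rest. Each is 14 mm wide along x.
- pliers_squeeze (a joint): squeeze of the pliers in rad: 0 at rest, 0.20 fully squeezed against a slightly springy stop (a firm grip reaches 0.22); both handles move alike. A return spring takes about 2 to 8.5 N on each handle. The ring opens in proportion.
- ring_mid (a point): centre of the spread snap ring, half-way up its 4 mm thickness; fixed to the pliers, 19.1 mm to the -x side of pliers_grip and 106 mm below it. Bring it to groove. Fully spread the ring is 37 mm inside (3.5 mm to spare round the axle) and 45 mm outside, so it does not pass the collar; at rest it is too narrow for the axle.
- die_ring: grey steel die ring, 34 mm diameter, 22 mm tall, origin at the centre of its underside; leave it alone.
- vial_1: capped glass sample vial, 28 mm diameter, 59 mm tall, origin at the centre of its underside; leave it alone.
- tub_white: white tub with a blue lid, 64 mm diameter, 66 mm tall, origin at the centre of its underside; leave it alone.
There are look-alikes about, which are no part of the job. What is shaped like the pliers but brown or orange is not meant.

How it is judged (in metres and radians):
On the way, in this order (a step that is already met when the one before it is completed fails the run):
1. the crank is turned and the vise jaw presses on the upright axle with more than 3 N (value of joint vise_crank above 1.95 rad and contact force between vise_jaw and axle above 3 N and angle between axle's own z axis and vertical below 0.08 rad), for 0.2 s.
2. the pliers, squeezed to at least 0.17, hold the spread ring over the axle's end (value of joint pliers_squeeze above 0.17 rad and z of ring_mid in the frame of axle_top above 0 m and horizontal distance between ring_mid and axle_top below 0.012 m), for 0.05 s.
At the end, for the whole second after the job is handed in: gripper holds the pliers squeezed to 0.17 rad or more; ring centre within 3.5 mm of the groove's mid-height and 6 mm of the axle's axis, upright within 0.12 rad, still, pressing on the axle with under 8 N; the vise presses the upright axle with over 3 N (all of step 1 and value of joint pliers_squeeze above 0.17 rad and contact force between the fingers and pliers above 4 N and horizontal distance between ring_mid and groove below 0.006 m and z of ring_mid in the frame of groove between -0.0035 and 0.0035 m and angle between the z axis of pliers and the z axis of axle, either way round below 0.12 rad and contact force between pliers and axle below 8 N and linear speed of pliers below 0.02 m/s); the arm keeps its last pose, push and grip.
It fails at once if the pliers push on the axle with more than 40 N (contact force between pliers and axle above 40 N).
It fails at once if a bystander is moved by more than 20 mm (distance of any of die_ring, vial_1, tub_white from where it was at the start of the episode above 0.02 m).
It also fails if it takes over 66 s, if anything falls off the work surface, if the arm or the gripper's body presses on something with over 40 N, if the wrist force passes 120 N, or if a joint passes its speed limit or range.

ROBOT

A 6-joint arm with a two-finger parallel gripper is mounted at the origin on a cart in front of the work surface, level with it; the furniture and walls round the work are solid. World frame = base frame: x ahead of the robot, y to its left, z up, the work surface at z = 0. Lengths are in m, angles in degrees, forces in N, time in s.
With the tool pointing down it reaches from about 0.4 to 0.825 m from the base axis. Payload 7 kg.
Tool frame: the origin (TCP) lies midway between the tips of the shut fingers; the grasp point (between the pads) lies 19 mm behind it; z points along the fingers, y is the line along which they close (so a half turn about z gives the same grasp; the last joint's range is limited). The gripper opens to 88 mm and grips with 3 to 60 N. Pads are 19 mm wide; open, the fingers measure 130 mm over their backs; the gripper's body (78 mm by 193 mm) begins 47 mm behind the grasp point.
Start: joints at [89.731, 20.546, 0.682, 0, -70.136, -16.507], TCP at [0.195, 0.646, 0.227] pointing down, gripper open.
Joint ranges: [-176.03, 176.03], [-82.01, 121.73], [-58.28, 71.71], [-173.87, 95.51], [-174.79, -0.11], [-173.66, 173.66]. Speed limits (degrees/s): [136.94, 136.94, 172.46, 180, 180, 180].

INTERFACE

Orientations are given as [roll, pitch, yaw] about the fixed x, y, z axes, in that order (R = Rz(yaw) Ry(pitch) Rx(roll)).
In Python, from plant import telemetry, viewer, workorder gives the robot as it stands. The module is installed in compiled form; this text tells all that it offers.
- The arm moves only by the tool carry_out, never from a script. Its argument "rows" is a list of rows, each a list of 6 numbers: the shift along the tool's x, y, z in m, then the turn, a rotation vector about the tool's x, y, z in rad. In form: [[tx, ty, tz, ax, ay, az], ...]. A call has 1 to 8 rows; each row is the pose to reach, as a shift and turn from the pose commanded when the call began, along the tool's axes at that moment; what a row does not reach only later rows make up. A row lasts 1/8 s, in which the tool goes at most 62.5 mm and 10.7 degrees, less where a joint would pass 70% of its speed; a pose out of reach is approached as far as the arm can. A call with a gripper value outside its range is refused whole. "grip" is the gripper's target within -1 to 1 (fully open at 1, half-way at 0, shut at -1), set as the call begins (left out, the last holds). The fingers move at their own pace and stop on an object; the grip force is fixed at half the most. Time passes only in rows, so rows that repeat a pose let the fingers close. It gives the time, the measured TCP pose, the force, the opening and the grip force at its end, in the units of the state.
- telemetry.get_obs(): the state, without advancing time (a new reading comes with each control period).
- viewer.snapshot(name): name is "scene" or "top" or "wrist"; returns the picture (480x640x3 uint8, red, green, blue); there is no depth.
- viewer.camera_info(name): a dict with "intrinsics" (3x3 intrinsics, pixels), "extrinsics" (4x4, takes a point from camera to world coordinates); the wrist camera has in their place "tool_from_camera" (4x4, takes a point from camera to tool coordinates, whose origin is the TCP and whose axes are the flange's). Camera axes: x right, y down, z forward; pixel columns grow to the right and rows downward; lengths in m; the calibration is good to about 2 mm. The wrist camera is an equidistant fisheye: a pixel r from the principal point sees the ray r / f radians off the axis. A picture is of the moment at which its call begins: read the wrist's pose just before it. camera_info takes no time and is no camera call.
- workorder.close_job(): hands the job in; it is judged then, once.
The state is a dict: "clock": time; "joint_pos": joint angles; "qvel": joint speeds; "tau": joint torques, N m; "tool_pos": TCP position; "orientation": TCP orientation; "force": force on the tool from outside, world axes, zero at the start; "moment": the same for the moment, N m; "opening": finger opening in m; "gripper_force": force on a finger pad.
Only numpy, scipy, OpenCV 4.12 (cv2) and the standard library are available. Lean on these libraries where they do the work, as an engineer would, in place of code of your own. Each camera call takes 0.05 s, during which the arm holds its last target. There are 200 camera calls.

## Working session

There is one attempt and no reset: what is moved stays moved. The work goes in short steps, Python scripts to look and compute and a tool call to move; the robot and the scene stay as the last step left them, time stands still between calls to the robot, and variables do not carry over. Pictures are saved under pics/ and viewed, at most 10 in all, crops included, and the job is handed in when it is done.

Besides the shell and the picture viewer there is one more tool, called after "Call:" as name(argument=value, ...) on one line, values as JSON. carry_out: Moves the arm, as the interface text tells. Its arguments: {"type":"object","properties":{"rows":{"type":"array"},"grip":{"type":"number"}},"required":["rows"]}

```bash
mkdir -p pics; python3 - <<'E'
from plant import telemetry, viewer
import cv2,numpy as np
np.set_printoptions(precision=4,suppress=True)
print(telemetry.get_obs())
for n in ("scene","top","wrist"):
    print(n,viewer.camera_info(n))
    cv2.imwrite(f"pics/{n}0.png",viewer.snapshot(n)[:,:,::-1])
E
```

```text
{'clock': 0.0, 'joint_pos': array([ 89.7324,  20.5902,   0.6347,  -0.0219, -70.1348, -16.5086]), 'qvel': array([-0.0694,  0.0516,  0.1506, -0.0372, -0.0553,  0.0496]), 'tau': array([  0.0012, -58.2713,  29.3045,   6.9966,   0.007 ,  -0.0001]), 'tool_pos': array([0.1947, 0.6458, 0.2256]), 'orientation': array([179.9075,  -0.0059, -16.7837]), 'force': array([0.2546, 0.0827, 0.5031]), 'moment': array([-0.0203, -0.0603,  0.0622]), 'gripper_force': 0.0, 'opening': 0.08773751923023472}
scene {'intrinsics': array([[443.2661,   0.    , 319.0321],
       [  0.    , 443.2661, 242.5821],
       [  0.    ,   0.    ,   1.    ]]), 'extrinsics': array([[ 0.8165, -0.253 ,  0.5189,  0.0659],
       [-0.5772, -0.3399,  0.7425, -0.2881],
       [-0.0115, -0.9058, -0.4236,  0.5085],
       [ 0.    ,  0.    ,  0.    ,  1.    ]])}
top {'intrinsics': array([[455.6356,   0.    , 318.9172],
       [  0.    , 455.6356, 240.2083],
       [  0.    ,   0.    ,   1.    ]]), 'extrinsics': array([[-0.0007, -0.9958,  0.092 ,  0.4499],
       [-1.    ,  0.0005, -0.0025,  0.3881],
       [ 0.0024, -0.092 , -0.9958,  1.2786],
       [ 0.    ,  0.    ,  0.    ,  1.    ]])}
wrist {'intrinsics': array([[371.6483,   0.    , 325.7629],
       [  0.    , 371.6483, 232.7973],
       [  0.    ,   0.    ,   1.    ]]), 'tool_from_camera': array([[-0.0005, -0.9645, -0.2641,  0.0707],
       [ 1.    , -0.0005,  0.0001,  0.0008],
       [-0.0003, -0.2641,  0.9645, -0.1588],
       [ 0.    ,  0.    ,  0.    ,  1.    ]])}
```

View pics/top0.png

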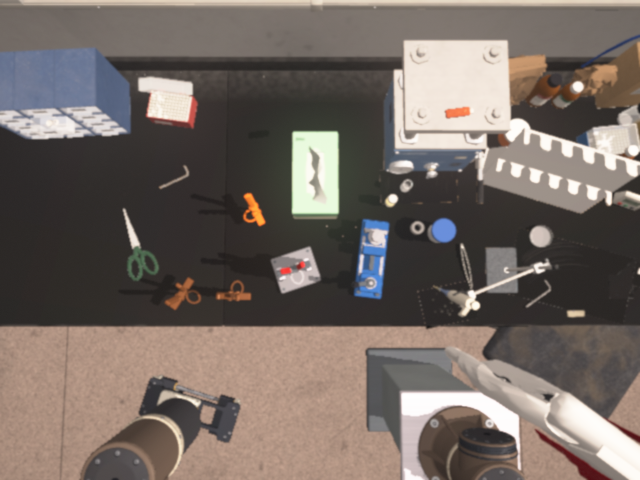

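View pics/scene0.png

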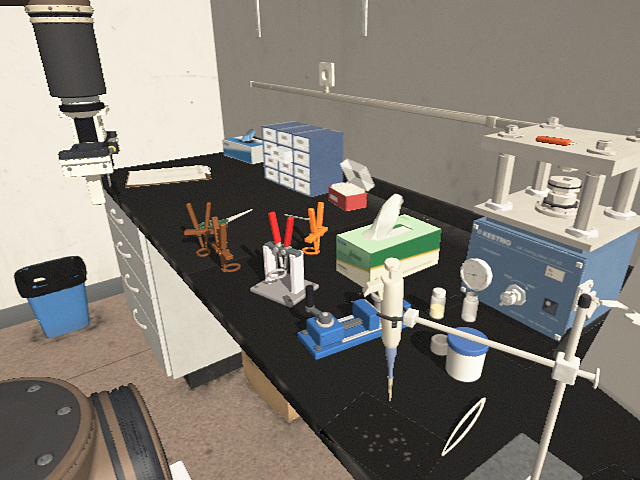

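The top view shows the red pliers in their stand near (293,270). The blue vise runs from (370,290) to (374,225), with the crank end at (370,285). Next I'll enlarge that region.

```bash
cat > h.py <<'E'
import numpy as np,cv2
from plant import telemetry, viewer
from scipy.spatial.transform import Rotation as R
np.set_printoptions(precision=4,suppress=True)
def px2w(n,u,v,z):
    c=viewer.camera_info(n);E=c["extrinsics"]
    d=E[:3,:3]@np.linalg.solve(c["intrinsics"],[u,v,1]);o=E[:3,3]
    return o+d*(z-o[2])/d[2]
def tool():
    s=telemetry.get_obs();T=np.eye(4);T[:3,:3]=R.from_euler('xyz',s["orientation"],degrees=True).as_matrix();T[:3,3]=s["tool_pos"];return T
def wpx2w(T,u,v,z):
    c=viewer.camera_info("wrist");K=c["intrinsics"];x=np.array([u-K[0,2],v-K[1,2]])
    r=np.hypot(*x);th=r/K[0,0];d=np.r_[x/max(r,1e-9)*np.sin(th),np.cos(th)]
    E=T@c["tool_from_camera"];d=E[:3,:3]@d;o=E[:3,3];return o+d*(z-o[2])/d[2]
def w2wpx(T,p):
    c=viewer.camera_info("wrist");K=c["intrinsics"];E=T@c["tool_from_camera"]
    q=E[:3,:3].T@(np.array(p)-E[:3,3]);th=np.arctan2(np.hypot(q[0],q[1]),q[2]);h=np.hypot(q[0],q[1])
    return K[:2,2]+K[0,0]*th*q[:2]/h
def w2px(n,p):
    c=viewer.camera_info(n);E=c["extrinsics"];q=c["intrinsics"]@(E[:3,:3].T@(np.array(p)-E[:3,3]));return q[:2]/q[2]
E
python3 - <<'E'
from h import *
a=cv2.imread("pics/top0.png")[205:310,260:400];b=cv2.imread("pics/scene0.png")[200:370,240:440]
a=cv2.resize(a,None,fx=5.7,fy=5.7,interpolation=cv2.INTER_CUBIC);cv2.imwrite("pics/topc.png",a)
print(a.shape)
E
```

```text
(598, 798, 3)
```

View pics/topc.png

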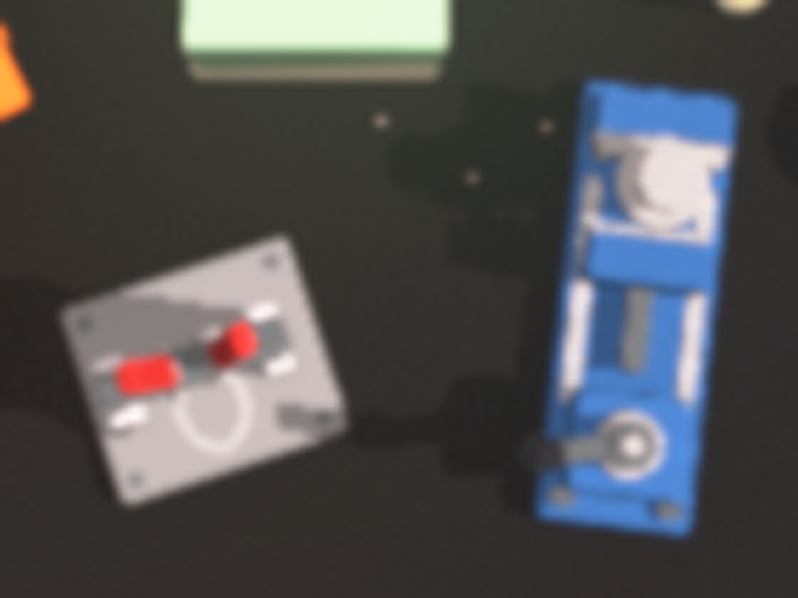

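```bash
python3 - <<'E'
from h import *
f=lambda x,y,z:px2w("top",260+x/5.7,205+y/5.7,z)
H=f(632,445,.07);Kn=f(543,455,.10);A=f(670,175,.088)
print("hub",H,"knob",Kn,"axle",A,"r",np.linalg.norm((Kn-H)[:2]))
print("vise yaw",np.degrees(np.arctan2(*(f(600,85,.02)-f(540,515,.02))[[1,0]])),np.degrees(np.arctan2(*(A-H)[[1,0]])),"knob yaw",np.degrees(np.arctan2(*(Kn-H)[[1,0]])))
h1=f(148,373,.175);h2=f(236,342,.175);print("handles",h1,h2,(h1+h2)/2)
print("yoke ends",f(105,388,.105),f(285,340,.105));print("ring",f(213,412,.05))
b=[f(62,312,.0),f(288,237,0),f(347,428,0),f(127,505,0)];print(np.array(b),np.mean(b,0))
T=tool();print(T)
E
```

```text
hub [0.4478 0.2479 0.07  ] knob [0.4434 0.2916 0.1   ] axle [0.5718 0.2311 0.088 ] r 0.04396887036157699
vise yaw -8.447720942964978 -7.731676038370611 knob yaw 95.76427103106172
handles [0.4786 0.465  0.175 ] [0.4917 0.4277 0.175 ] [0.4851 0.4464 0.175 ]
yoke ends [0.4736 0.4892 0.105 ] [0.4952 0.4081 0.105 ]
ring [0.4634 0.443  0.05  ]
[[0.5131 0.5197 0.    ]
 [0.5501 0.4085 0.    ]
 [0.4561 0.3795 0.    ]
 [0.4187 0.4871 0.    ]] [0.4845 0.4487 0.    ]
[[ 0.9574 -0.2887 -0.0002  0.1947]
 [-0.2887 -0.9574 -0.0012  0.6459]
 [ 0.0001  0.0012 -1.      0.2258]
 [ 0.      0.      0.      1.    ]]
```

View pics/wrist0.png

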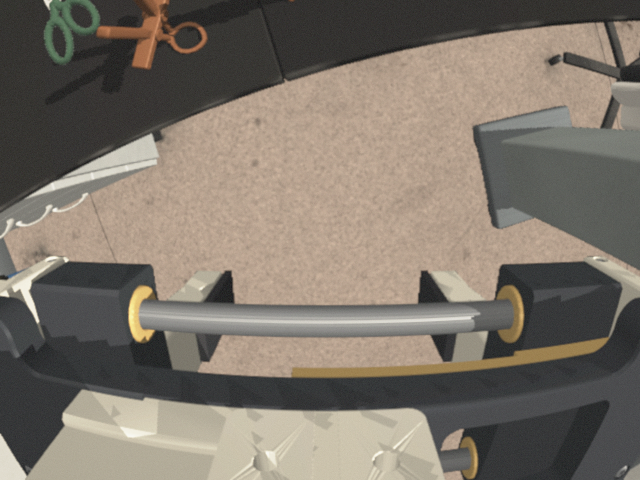

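Wrist view at the start: only the bench edge and the brown pliers at (150,35) are visible. Next I'll hover above the knob with the tool yaw at 18.5°.

```bash
cat >> h.py <<'E'
def delta(p,yaw):
    "tool-frame shift to world p, and turn about tool z, from the measured pose (assumed = commanded)"
    T=tool();d=T[:3,:3].T@(np.array(p)-T[:3,3]);w=(R.from_matrix(T[:3,:3]).inv()*R.from_euler('xyz',[180,0,yaw],degrees=True)).as_rotvec()
    return d,w
E
python3 - <<'E'
from h import *
print(*delta([.443,.292,.205],18.5))
E
```

```text
[0.3399 0.2672 0.0212] [ 0.0012  0.0003 -0.6157]
```

Call:
carry_out(rows=[[0.0425,0.0334,0.0026,0,0,-0.077],[0.085,0.0668,0.0053,0,0,-0.154],[0.1275,0.1,0.008,0,0,-0.231],[0.17,0.1336,0.0106,0,0,-0.308],[0.2125,0.167,0.0132,0,0,-0.385],[0.255,0.2,0.016,0,0,-0.462],[0.2974,0.2338,0.0185,0,0,-0.539],[0.34,0.267,0.021,0.001,0,-0.616]], grip=0.0)

```text
clock: 1.15
tool_pos: [0.4439, 0.2909, 0.2055]
orientation: [-179.9, -0.0, 18.7]
force: [0.4, 0.7, 1.0]
opening: 0.0438
gripper_force: 0.0
```

```bash
python3 - <<'E'
from h import *
s=telemetry.get_obs();print(s["tool_pos"],s["orientation"],s["opening"],s["clock"])
np.save("T1.npy",tool());cv2.imwrite("pics/w1.png",viewer.snapshot("wrist")[:,:,::-1])
E
```

```text
[0.4439 0.2909 0.2055] [-179.9357   -0.0258   18.682 ] 0.04377636491533165 1.15
```

View pics/w1.png

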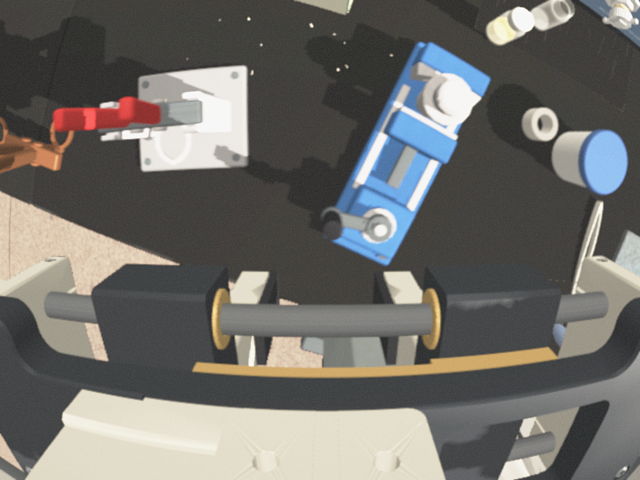

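Wrist view: knob top at about (332,217), hub (378,229), axle top (452,93) and ring (172,147). The handle tops are at about (70,120) and (140,110).

```bash
python3 - <<'E'
from h import *
T=np.load("T1.npy")
for n,u,v,z in [("knobtop",332,218,.1),("knobtop z.09",332,218,.09),("hub",380,228,.07),("axle",449,93,.088),("ring",172,147,.05),("h1",65,121,.18),("h2",135,110,.18)]: print(n,wpx2w(T,u,v,z))
print("tcp px",w2wpx(T,T[:3,3]))
E
```

```text
knobtop [0.4541 0.2892 0.1   ]
knobtop z.09 [0.452  0.2883 0.09  ]
hub [0.4525 0.2463 0.07  ]
axle [0.5728 0.2356 0.088 ]
ring [0.4603 0.4403 0.05  ]
h1 [0.4783 0.463  0.18  ]
h2 [0.4947 0.4152 0.18  ]
tcp px [325.05   288.3627]
```

```bash
python3 - <<'E'
from h import *
print(*delta([.448,.2905,.076],18.5))
im=cv2.imread("pics/w1.png")[160:280,270:430]
l=cv2.resize(im,None,fx=4,fy=4,interpolation=cv2.INTER_CUBIC);l=np.clip(l.astype(float)*2.2,0,255);cv2.imwrite("pics/w1c.png",l)
E
```

```text
[ 0.0036 -0.003   0.129 ] [0.0006 0.001  0.0054][ WARN:0@0.289] global loadsave.cpp:1063 imwrite_ Unsupported depth image for selected encoder is fallbacked to CV_8U.
```

View pics/w1c.png

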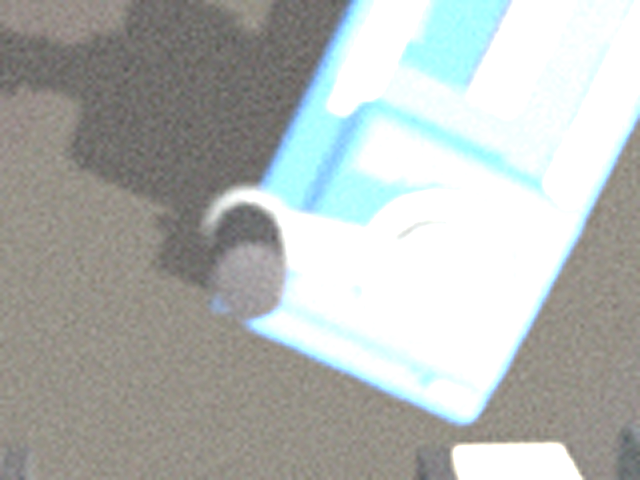

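The enlarged crop puts the centre of the knob top at (332,230), which gives world (0.4445, 0.289).

Call:
carry_out(rows=[[0,-0.003,0.04,0,0,0],[0,-0.003,0.08,0,0,0],[0,-0.003,0.11,0,0,0],[0,-0.003,0.129,0,0,0],[0,-0.003,0.129,0,0,0]], grip=-0.32)

```text
clock: 1.82
tool_pos: [0.4413, 0.2939, 0.0749]
orientation: [179.9, 0.2, 18.5]
force: [0.7, -4.7, -3.1]
opening: 0.0298
gripper_force: 2.3
```

Call:
carry_out(rows=[[0,0,0,0,0,0],[0,0,0,0,0,0],[0,0,0,0,0,0],[0,0,0,0,0,0]], grip=-1)

```text
clock: 2.33
tool_pos: [0.44, 0.2876, 0.0753]
orientation: [179.5, 0.6, 18.4]
force: [6.2, -24.6, -2.3]
opening: 0.0156
gripper_force: 30.0
```

```bash
python3 - <<'E'
from h import *
C=np.array([.4415,.294]);S=np.array([.44,.2876]);t0=102
for t in range(102,206,8):
    d=S+.042*np.array([np.cos(np.radians(t))-np.cos(np.radians(t0)),np.sin(np.radians(t))-np.sin(np.radians(t0))])-C
    a=np.radians(18.5);print(t,d@[np.cos(a),np.sin(a)],d@[np.sin(a),-np.cos(a)])
E
```

```text
102 -0.0034532352838018776 0.005593314408712
110 -0.009307202090984663 0.005337724698155287
118 -0.015139769708202404 0.005899337082564945
126 -0.020837413841233426 0.00726722041570317
134 -0.026289236328002376 0.009414750404434532
142 -0.031389123645160395 0.012300127820307613
150 -0.03603781228711492 0.015867192073990583
158 -0.040144820817255275 0.020046514317260948
166 -0.043630210986195184 0.02475674879656207
174 -0.046426143638868766 0.029906216155566642
182 -0.048478199126518094 0.03539468786956392
190 -0.049746436523254466 0.04111533707968505
198 -0.05020617103074913 0.04695681785619696
```

Call:
carry_out(rows=[[-0.003,0.0056,0,0,0,0],[-0.009,0.0054,0,0,0,0],[-0.015,0.006,0,0,0,0],[-0.021,0.0073,0,0,0,0],[-0.021,0.0073,0,0,0,0]])

```text
clock: 2.95
tool_pos: [0.4238, 0.2801, 0.0759]
orientation: [180.0, 0.1, 18.5]
force: [4.9, -4.7, -13.1]
opening: 0.0153
gripper_force: 30.0
```

Call:
carry_out(rows=[[-0.0055,0.0021,0,0,0,0],[-0.0106,0.005,0,0,0,0],[-0.0152,0.0086,0,0,0,0],[-0.0193,0.0128,0,0,0,0],[-0.0193,0.0128,0,0,0,0]])

```text
clock: 3.58
tool_pos: [0.41, 0.2636, 0.0761]
orientation: [-179.9, 0.0, 18.5]
force: [3.0, -0.2, -18.3]
opening: 0.0155
gripper_force: 30.0
```

Call:
carry_out(rows=[[-0.0035,0.0047,0.001,0,0,0],[-0.0063,0.0099,0.002,0,0,0],[-0.0083,0.0153,0.002,0,0,0],[-0.0096,0.0211,0.002,0,0,0],[-0.0096,0.0211,0.002,0,0,0]])

```text
clock: 4.2
tool_pos: [0.4065, 0.2405, 0.0755]
orientation: [-179.9, 0.1, 18.5]
force: [-12.2, 2.1, 5.5]
opening: 0.0152
gripper_force: 30.0
```

Call:
carry_out(rows=[[-0.0025,0.003,0,0,0,0],[-0.0045,0.0068,0,0,0,0],[-0.0045,0.0068,0,0,0,0]])

```text
clock: 4.58
tool_pos: [0.4071, 0.2344, 0.0757]
orientation: [-179.8, -0.2, 18.6]
force: [1.9, 4.5, -6.3]
opening: 0.0151
gripper_force: 30.0
```

Call:
carry_out(rows=[[0,0.0025,0,0,0,0],[0,0.005,0,0,0,0],[0,0.005,0,0,0,0]])

```text
clock: 4.95
tool_pos: [0.4086, 0.2303, 0.0757]
orientation: [-179.8, -0.2, 18.5]
force: [-3.3, 8.5, -4.2]
opening: 0.0148
gripper_force: 30.0
```

Call:
carry_out(rows=[[0,0.0025,0,0,0,0],[0,0.005,0,0,0,0],[0,0.005,0,0,0,0]])

```text
clock: 5.32
tool_pos: [0.4101, 0.2271, 0.0758]
orientation: [-179.6, -0.3, 18.5]
force: [-7.5, 15.3, -4.9]
opening: 0.0151
gripper_force: 30.0
```

Call:
carry_out(rows=[[0,0.002,0,0,0,0],[0,0.002,0,0,0,0]])

```text
clock: 5.58
tool_pos: [0.4107, 0.2258, 0.0758]
orientation: [-179.6, -0.3, 18.5]
force: [-9.2, 17.7, -4.8]
opening: 0.0155
gripper_force: 30.0
```

Call:
carry_out(rows=[[0,-0.004,0,0,0,0],[0,-0.004,0,0,0,0],[0,-0.004,-0.06,0,0,0],[0,-0.004,-0.12,0,0,0],[-0.02,-0.024,-0.16,0,0,0],[-0.04,-0.05,-0.16,0,0,0],[-0.04,-0.05,-0.16,0,0,0]], grip=0.0)

```text
clock: 6.45
tool_pos: [0.3553, 0.2561, 0.2359]
orientation: [-179.9, -0.1, 18.6]
force: [0.1, 0.2, 0.3]
opening: 0.0438
gripper_force: 0.0
```

```bash
python3 - <<'E'
from h import *
np.save("T2.npy",tool());print(tool()[:3,3])
a=viewer.snapshot("wrist")[:,:,::-1];cv2.imwrite("pics/w2.png",a)
t=viewer.snapshot("top")[:,:,::-1];cv2.imwrite("pics/top2.png",t)
t=cv2.resize(t[210:305,270:400],None,fx=5,fy=5,interpolation=cv2.INTER_CUBIC)  # 650x475
w=a[:240]
c=np.zeros((600,650,3),np.uint8);c[:475]=t;cv2.imwrite("pics/top2c.png",t)
E
```

```text
[0.3553 0.2561 0.2359]
```

View pics/w2.png

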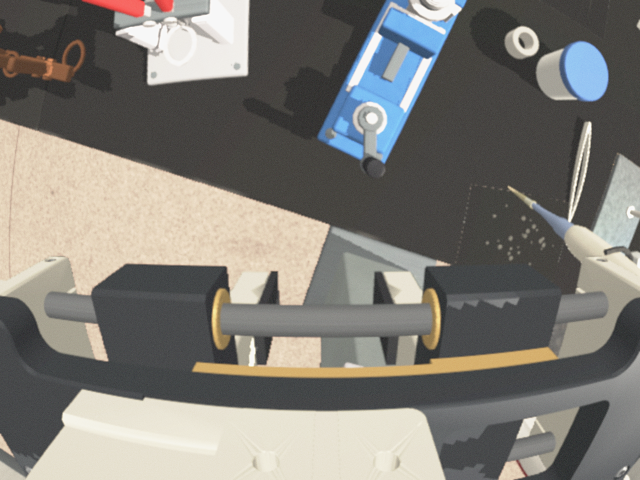

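The crank now points to about 200° (knob at (375,168), hub at (370,118)), so the vise has turned. Next I'll hover over the pliers.

```bash
python3 - <<'E'
from h import *
print(*delta([.4855,.4465,.265],18.5))
E
```

```text
[ 0.1836 -0.1399 -0.0297] [-0.0007 -0.0008  0.0013]
```

Call:
carry_out(rows=[[0.01,-0.01,-0.03,0,0,0],[0.05,-0.04,-0.03,0,0,0],[0.09,-0.07,-0.03,0,0,0],[0.13,-0.1,-0.03,0,0,0],[0.16,-0.122,-0.03,0,0,0],[0.184,-0.14,-0.03,0,0,0],[0.184,-0.14,-0.03,0,0,0]], grip=1)

```text
clock: 7.42
tool_pos: [0.4877, 0.4471, 0.2623]
orientation: [179.9, 0.1, 18.5]
force: [0.0, 0.1, 0.0]
opening: 0.0879
gripper_force: 0.0
```

```bash
python3 - <<'E'
from h import *
T=tool();np.save("T3.npy",T);print(T)
a=viewer.snapshot("wrist")[:,:,::-1];cv2.imwrite("pics/w3.png",a)
cv2.imwrite("pics/w3c.png",cv2.resize(a[100:340,160:480],None,fx=2.5,fy=2.5,interpolation=cv2.INTER_CUBIC))
E
```

```text
[[ 0.9486  0.3166 -0.0016  0.4877]
 [ 0.3166 -0.9486 -0.0024  0.4471]
 [-0.0023  0.0018 -1.      0.2623]
 [ 0.      0.      0.      1.    ]]
```

View pics/w3c.png

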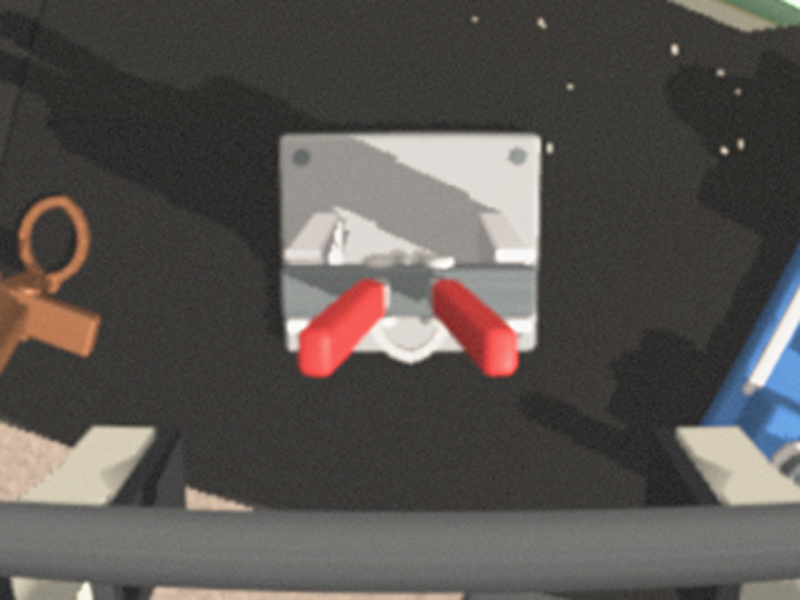

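Close view: handle tops at crop pixels (316,357) and (500,356), yoke ends at (282,291) and (537,291). The pliers line up with the tool yaw.

```bash
python3 - <<'E'
from h import *
T=np.load("T3.npy")
f=lambda x,y,z:wpx2w(T,160+x/2.5,100+y/2.5,z)
a,b=f(316,357,.18),f(500,356,.18);print(a,b,(a+b)/2,np.linalg.norm(a-b),np.degrees(np.arctan2(*(b-a)[[0,1]]*[1,-1])))
a,b=f(282,291,.105),f(537,291,.105);print((a+b)/2,np.linalg.norm(a-b),np.degrees(np.arctan2(*(b-a)[[0,1]]*[1,-1])))
b=[f(281,134,0),f(540,134,0),f(537,349,0),f(288,351,0)];print(np.mean(b,0))
m=(f(316,357,.18)+f(500,356,.18))/2;print(delta([m[0],m[1],.138],18.5))
E
```

```text
[0.4766 0.471  0.18  ] [0.4927 0.4236 0.18  ] [0.4846 0.4473 0.18  ] 0.05003894965278951 18.711577604746186
[0.4857 0.4474 0.105 ] 0.0894818792184334 18.38165419457958
[0.4842 0.4462 0.    ]
(array([-0.0017, -0.0019,  0.1248]), array([ 0.0014,  0.0021, -0.0008]))
```

Call:
carry_out(rows=[[-0.002,-0.0015,0.04,0,0,0],[-0.002,-0.0015,0.075,0,0,0],[-0.002,-0.0015,0.105,0,0,0],[-0.002,-0.0015,0.125,0,0,0],[-0.002,-0.0015,0.125,0,0,0]])

```text
clock: 8.1
tool_pos: [0.4831, 0.4459, 0.1383]
orientation: [179.9, 0.1, 18.5]
force: [0.5, 0.6, -0.0]
opening: 0.0873
gripper_force: 0.0
```

Call:
carry_out(rows=[[0,0,0,0,0,0],[0,0,0,0,0,0],[0,0,0,0,0,0],[0,0,0,0,0,0],[0,0,0,0,0,0],[0,0,0,0,0,0]], grip=-1)

```text
clock: 8.85
tool_pos: [0.4845, 0.4484, 0.1414]
orientation: [-179.9, -0.2, 18.5]
force: [0.4, -2.0, 9.0]
opening: 0.0331
gripper_force: 6.0
```

Call:
carry_out(rows=[[0,0,0,0,0,0],[0,0,0,0,0,0],[0,0,0,0,0,0],[0,0,0,0,0,0]])

```text
clock: 9.35
tool_pos: [0.4845, 0.4483, 0.1415]
orientation: [-179.9, -0.2, 18.6]
force: [-0.5, -1.7, 8.3]
opening: 0.0286
gripper_force: 30.0
```

Call:
carry_out(rows=[[0,0,-0.012,0,0,0],[0,0,-0.03,0,0,0],[0,0,-0.05,0,0,0],[0,0,-0.075,0,0,0],[0,0,-0.1,0,0,0],[0,0,-0.1,0,0,0]])

```text
clock: 10.1
tool_pos: [0.4844, 0.4488, 0.2429]
orientation: [-179.8, -0.2, 18.5]
force: [0.1, -0.1, -3.2]
opening: 0.0283
gripper_force: 30.0
```

```bash
python3 - <<'E'
from h import *
T=tool();np.save("T4.npy",T);print(T[:3,3])
a=viewer.snapshot("wrist")[:,:,::-1];cv2.imwrite("pics/w4.png",a)
b=viewer.snapshot("scene")[:,:,::-1];cv2.imwrite("pics/s4.png",b)
c=np.vstack([cv2.resize(a[80:330,130:530],(800,300)) if 0 else cv2.resize(a[150:300,200:450],(500,300)),cv2.resize(b[130:330,190:523][:180,:300],(500,300))])
cv2.imwrite("pics/c4.png",c);print(w2wpx(T,T[:3,3]-[.018,.006,.092]),w2px("scene",T[:3,3]-[.018,.006,.092]))
E
```

```text
[0.4844 0.4488 0.2429]
[325.6053 261.0654] [274.4668 229.9268]
```

View pics/c4.png

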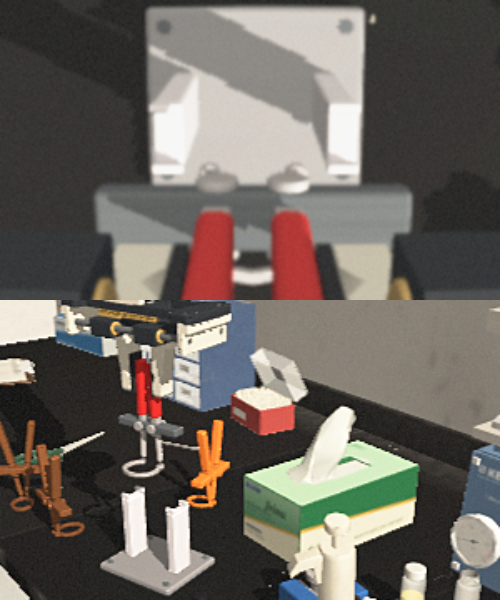

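The pliers are lifted and squeezed. The ring sits at scene pixel (275,231) against a predicted (274,230). Next I'll go to a look pose with the axle in front of the tool.

```bash
python3 - <<'E'
from h import *
print(*delta([.485,.205,.26],18.5))
# axle in top view after clamping
g=cv2.imread("pics/top2.png");print(w2px("top",[.5745,.2335,.088]))
c=cv2.resize(g[215:265,350:400],None,fx=8,fy=8,interpolation=cv2.INTER_CUBIC);cv2.imwrite("pics/ax_top.png",c)
E
```

```text
[-0.0754  0.2306 -0.0207] [-0.0013  0.0002  0.0001]
[376.5995 234.6633]
```

Call:
carry_out(rows=[[-0.01,0.03,-0.02,0,0,0],[-0.02,0.065,-0.02,0,0,0],[-0.033,0.1,-0.02,0,0,0],[-0.045,0.135,-0.02,0,0,0],[-0.056,0.17,-0.02,0,0,0],[-0.067,0.205,-0.02,0,0,0],[-0.075,0.23,-0.02,0,0,0],[-0.075,0.23,-0.02,0,0,0]])

```text
clock: 11.2
tool_pos: [0.4849, 0.204, 0.2586]
orientation: [-180.0, 0.1, 18.4]
force: [0.5, 0.8, -3.5]
opening: 0.0284
gripper_force: 30.0
```

```bash
python3 - <<'E'
from h import *
T=tool();np.save("T5.npy",T);print(T[:3,3])
a=viewer.snapshot("wrist")[:,:,::-1];cv2.imwrite("pics/w5.png",a)
u,v=w2wpx(T,[.5745,.2335,.088]);print(u,v)
u,v=int(u),int(v);x0,y0=u-40,v-50
print(x0,y0)
c=np.hstack([cv2.resize(a[y0:y0+100,x0:x0+80],(400,500),interpolation=cv2.INTER_CUBIC),cv2.resize(cv2.imread("pics/ax_top.png"),(400,400))[:400] if 0 else cv2.copyMakeBorder(cv2.imread("pics/ax_top.png"),0,100,0,0,cv2.BORDER_CONSTANT)])
cv2.imwrite("pics/c5.png",c);print(c.shape)
E
```

```text
[0.4849 0.204  0.2586]
325.5552694213786 106.020640500965
285 56
(500, 800, 3)
```

View pics/c5.png

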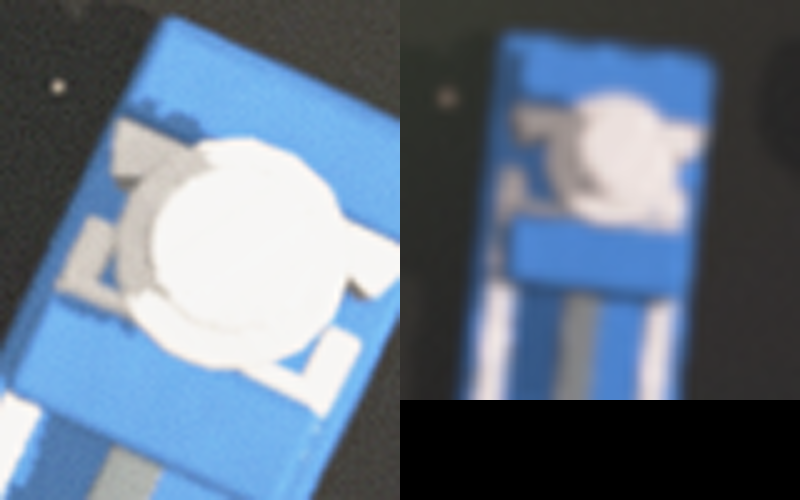

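Left pane (wrist): axle centre at crop (233,253), i.e. pixel (331.6,106.6). Right pane (top camera): end centre at about (222,138), i.e. pixel (377.7,232.2).

```bash
python3 - <<'E'
from h import *
T=np.load("T5.npy")
a=wpx2w(T,331.6,106.8,.088);b=wpx2w(T,331.6,106.6,.068);t=px2w("top",377.75,232.2,.088)
print(a,b,t)
A=(a+b)/2;print(delta([A[0]+.0181,A[1]+.0061,.2],18.5))
A=t;print(delta([A[0]+.0181,A[1]+.0061,.2],18.5))
E
```

```text
[0.5755 0.2283 0.088 ] [0.5771 0.2285 0.068 ] [0.581  0.2304 0.088 ]
(array([0.113 , 0.0066, 0.0586]), array([-0.0007,  0.0009, -0.001 ]))
(array([0.1181, 0.0062, 0.0586]), array([-0.0007,  0.0009, -0.001 ]))
```

Call:
carry_out(rows=[[0.04,0.002,0,0,0,0],[0.08,0.004,0,0,0,0],[0.105,0.006,0.02,0,0,0],[0.1145,0.0065,0.045,0,0,0],[0.1145,0.0065,0.066,0,0,0],[0.1145,0.0065,0.066,0,0,0]])

```text
clock: 12.0
tool_pos: [0.595, 0.2361, 0.1904]
orientation: [180.0, 0.3, 18.5]
force: [0.5, -0.0, -2.5]
opening: 0.0286
gripper_force: 30.0
```

```bash
python3 - <<'E'
from h import *
T=tool();np.save("T6.npy",T);print(T[:3,3])
for n in("top","scene","wrist"): cv2.imwrite(f"pics/{n}6.png",viewer.snapshot(n)[:,:,::-1])
E
```

```text
[0.595  0.2361 0.1904]
```

Call:
carry_out(rows=[[0,0,0.004,0,0,0],[0,0,0.008,0,0,0],[0,0,0.011,0,0,0],[0,0,0.014,0,0,0],[0,0,0.014,0,0,0]])

```text
clock: 12.78
tool_pos: [0.5961, 0.236, 0.1792]
orientation: [-180.0, 0.0, 18.5]
force: [-1.0, -0.5, -2.4]
opening: 0.0285
gripper_force: 30.0
```

Call:
carry_out(rows=[[0,0,0.002,0,0,0],[0,0,0.004,0,0,0],[0,0,0.006,0,0,0],[0,0,0.006,0,0,0]])

```text
clock: 13.28
tool_pos: [0.5961, 0.2361, 0.1732]
orientation: [-180.0, 0.0, 18.5]
force: [0.4, -0.5, -2.5]
opening: 0.0287
gripper_force: 30.0
```

Call:
carry_out(rows=[[0.003,0,0,0,0,0],[0.006,0,0,0,0,0],[0.006,0,0,0,0,0]])

```text
clock: 13.65
tool_pos: [0.6014, 0.2378, 0.173]
orientation: [-180.0, 0.1, 18.5]
force: [-2.4, -0.2, -2.7]
opening: 0.0284
gripper_force: 30.0
```

Call:
carry_out(rows=[[-0.004,0,0,0,0,0],[-0.008,0,0,0,0,0],[-0.012,0,0,0,0,0],[-0.012,0,0,0,0,0]])

```text
clock: 14.15
tool_pos: [0.5908, 0.2345, 0.174]
orientation: [-179.9, -0.1, 18.5]
force: [0.6, 0.4, -3.1]
opening: 0.0285
gripper_force: 30.0
```

```bash
cat > yk.py <<'E'
from h import *
def prof(im):
    g=im.astype(float).sum(2)/3
    return g
def track(im,ref):
    out=[]
    for (u0,u1,v0,v1) in [(245,292,238,258),(362,408,238,258),(245,408,236,262)]:
        t=ref[v0:v1,u0:u1];s=im[v0-14:v1+8,u0-10:u1+10]
        r=cv2.matchTemplate(s,t,cv2.TM_CCOEFF_NORMED);_,m,_,l=cv2.minMaxLoc(r);out.append((l[0]-10,l[1]-14,round(m,2)))
    return out
E
python3 - <<'E'
from yk import *
a=viewer.snapshot("wrist")[:,:,::-1];cv2.imwrite("pics/wrist7.png",a)
ref=cv2.imread("pics/w4.png")
for n in("w5","wrist6","wrist7"):
    im=cv2.imread(f"pics/{n}.png");print(n,track(im,ref))
for n in("w4","w5","wrist6","wrist7"):
    im=cv2.imread(f"pics/{n}.png").astype(int);print(n,[tuple(x) for x in im[226:276:2,265:275].mean(1).astype(int)])
E
```

```text
w5 [(0, 0, 0.6), (0, -2, 0.53), (-1, 1, 0.5)]
wrist6 [(1, 0, 0.71), (-10, 1, 0.84), (0, 1, 0.8)]
wrist7 [(1, 0, 0.81), (-9, 1, 0.89), (0, 1, 0.85)]
w4 [(np.int64(45), np.int64(47), np.int64(48)), (np.int64(44), np.int64(45), np.int64(46)), (np.int64(47), np.int64(47), np.int64(49)), (np.int64(47), np.int64(49), np.int64(51)), (np.int64(47), np.int64(48), np.int64(49)), (np.int64(45), np.int64(47), np.int64(48)), (np.int64(50), np.int64(52), np.int64(53)), (np.int64(51), np.int64(53), np.int64(55)), (np.int64(77), np.int64(77), np.int64(77)), (np.int64(90), np.int64(90), np.int64(89)), (np.int64(101), np.int64(103), np.int64(100)), (np.int64(101), np.int64(103), np.int64(101)), (np.int64(98), np.int64(99), np.int64(98)), (np.int64(96), np.int64(97), np.int64(95)), (np.int64(95), np.int64(96), np.int64(95)), (np.int64(108), np.int64(111), np.int64(109)), (np.int64(133), np.int64(136), np.int64(132)), (np.int64(141), np.int64(144), np.int64(140)), (np.int64(140), np.int64(143), np.int64(139)), (np.int64(140), np.int64(143), np.int64(140)), (np.int64(138), np.int64(142), np.int64(139)), 
[... 2936 characters left out ...]
p.int64(70)), (np.int64(80), np.int64(80), np.int64(80)), (np.int64(86), np.int64(88), np.int64(86)), (np.int64(83), np.int64(84), np.int64(82)), (np.int64(81), np.int64(82), np.int64(80)), (np.int64(80), np.int64(81), np.int64(79)), (np.int64(93), np.int64(95), np.int64(93)), (np.int64(112), np.int64(114), np.int64(111)), (np.int64(117), np.int64(119), np.int64(117)), (np.int64(117), np.int64(120), np.int64(118)), (np.int64(118), np.int64(120), np.int64(119)), (np.int64(118), np.int64(120), np.int64(117)), (np.int64(117), np.int64(119), np.int64(117)), (np.int64(117), np.int64(120), np.int64(117)), (np.int64(135), np.int64(149), np.int64(154)), (np.int64(143), np.int64(160), np.int64(167))]
```

Call:
carry_out(rows=[[-0.002,0,0,0,0,0],[-0.004,0,0,0,0,0],[-0.004,0,0,0,0,0]])

```text
clock: 14.58
tool_pos: [0.5871, 0.2332, 0.1739]
orientation: [-179.9, -0.1, 18.5]
force: [3.0, 0.7, -1.5]
opening: 0.0283
gripper_force: 30.0
```

```bash
python3 - <<'E'
from yk import *
s=telemetry.get_obs();print(s["force"],s["moment"],s["tool_pos"],s["orientation"])
a=viewer.snapshot("wrist")[:,:,::-1];cv2.imwrite("pics/wrist8.png",a)
def edges(n):
    g=cv2.imread(f"pics/{n}.png").astype(float).mean(2);o=[]
    for u0 in(262,378):
        p=g[225:285,u0:u0+14].mean(1);d=np.abs(np.gradient(p))
        for c in(242,257,271):
            w=np.arange(c-5,c+6);k=d[w-225];k=np.where(k>.4*k.max(),k,0);o.append(round(float((w*k).sum()/k.sum()),1))
    return o
for n in("w4","w5","wrist6","wrist7","wrist8"):print(n,edges(n))
print(w2px("scene",[.577,.23,.088]),w2px("scene",[.577,.23,.11]))
E
```

```text
[ 3.      0.6802 -1.4715] [ 0.3591 -1.2658 -0.0333] [0.5871 0.2332 0.1739] [-179.9349   -0.0813   18.5277]
w4 [242.3, 256.4, 271.5, 245.8, 256.9, 271.5]
w5 [243.0, 254.7, 271.5, 244.1, 256.6, 271.5]
wrist6 [242.8, 257.4, 271.5, 244.2, 257.0, 271.5]
wrist7 [243.4, 256.4, 271.5, 244.6, 257.0, 271.5]
wrist8 [239.1, 253.8, 271.5, 242.1, 257.1, 271.5]
[384.9523 283.0094] [385.5658 272.6805]
```

Call:
carry_out(rows=[[0.003,0,0,0,0,0],[0.006,0,0,0,0,0],[0.009,0,0,0,0,0],[0.0117,0,0,0,0,0],[0.0117,0,0,0,0,0],[0.0075,0,0,0,0,0],[0.0075,0,0,0,0,0]])

```text
clock: 15.5
tool_pos: [0.5936, 0.2353, 0.1737]
orientation: [-179.9, -0.0, 18.5]
force: [0.6, -0.6, -2.5]
opening: 0.0285
gripper_force: 30.0
```

```bash
cat >> yk.py <<'E'
def edges(n):
    g=cv2.imread(f"pics/{n}.png").astype(float).mean(2);o=[]
    for u0 in(262,378):
        p=g[225:285,u0:u0+14].mean(1);d=np.abs(np.gradient(p))
        for c in(242,257):
            w=np.arange(c-5,c+6);k=d[w-225];k=np.where(k>.4*k.max(),k,0);o.append(round(float((w*k).sum()/k.sum()),1))
    return o
E
python3 - <<'E'
from yk import *
s=telemetry.get_obs();print(s["force"],s["moment"],s["tool_pos"],s["clock"])
cv2.imwrite("pics/wrist9.png",viewer.snapshot("wrist")[:,:,::-1]);cv2.imwrite("pics/scene9.png",viewer.snapshot("scene")[:,:,::-1])
print(edges("wrist9"))
# sub-pixel flow of yoke strip vs wrist6 via phase correlation on gradient
def strip(n): 
    g=cv2.imread(f"pics/{n}.png").astype(np.float64).mean(2)[236:266,250:290];return np.abs(np.gradient(g,axis=0))
for n in("wrist7","wrist8","wrist9"):print(n,cv2.phaseCorrelate(strip("wrist6"),strip(n)))
E
```

```text
[ 0.5972 -0.5516 -2.4876] [-0.0653 -0.0134  0.0097] [0.5936 0.2353 0.1737] 15.5
[240.5, 254.3, 243.4, 258.2]
wrist7 ((-1.5029386087029266, -0.5053122967252754), 0.26991978613037465)
wrist8 ((-9.660943869988252, -2.5180965979934733), 0.053621508583697707)
wrist9 ((0.08711529397858442, -1.5703865951560196), 0.5132253463024329)
```

Call:
carry_out(rows=[[0.002,0,0,0,0,0],[0.004,0,0,0,0,0],[0.006,0,0,0,0,0],[0.006,0,0,0,0,0]])

```text
clock: 16.1
tool_pos: [0.599, 0.237, 0.173]
orientation: [-180.0, 0.1, 18.5]
force: [-3.5, 0.0, -3.8]
opening: 0.0283
gripper_force: 30.0
```

```bash
cat >> yk.py <<'E'
def strip(n): 
    g=cv2.imread(f"pics/{n}.png").astype(np.float64).mean(2)[236:266,250:290];return np.abs(np.gradient(g,axis=0))
def look(n):
    s=telemetry.get_obs();print(s["force"],s["moment"],s["tool_pos"],s["clock"])
    cv2.imwrite(f"pics/{n}.png",viewer.snapshot("wrist")[:,:,::-1]);print(edges(n),cv2.phaseCorrelate(strip("wrist6"),strip(n)))
E
python3 -c "
from yk import *
look('wrist10');print(edges('wrist6'))"
```

```text
[-3.5475  0.0129 -3.7568] [-0.3123  1.3243 -0.0266] [0.599 0.237 0.173] 16.1
[241.9, 256.0, 244.1, 257.5] ((-8.817000978749483, -1.245753864761621), 0.1628144695638299)
[242.8, 257.4, 244.2, 257.0]
```

Call:
carry_out(rows=[[-0.002,0,0,0,0,0],[-0.0042,0,0,0,0,0],[-0.0042,0.002,0,0,0,0],[-0.0042,0.004,0,0,0,0],[-0.0042,0.004,0,0,0,0]])

```text
clock: 16.77
tool_pos: [0.597, 0.2324, 0.1737]
orientation: [-179.9, -0.1, 18.5]
force: [-1.3, 1.3, -2.6]
opening: 0.0285
gripper_force: 30.0
```

```bash
python3 -c "
from yk import *
s=telemetry.get_obs();print(s['force'],s['moment'])"
```

```text
[-1.2625  1.3011 -2.64  ] [ 0.6672  0.3304 -0.0283]
```

Call:
carry_out(rows=[[0,-0.004,0,0,0,0],[0,-0.008,0,0,0,0],[0,-0.008,0,0,0,0]])

```text
clock: 17.15
tool_pos: [0.5942, 0.2397, 0.1734]
orientation: [-180.0, 0.0, 18.5]
force: [0.2, -1.0, -1.9]
opening: 0.0284
gripper_force: 30.0
```

```bash
python3 -c "
from yk import *
s=telemetry.get_obs();print(s['force'],s['moment'])"
```

```text
[ 0.2353 -0.9907 -1.8847] [-0.5663 -0.2741  0.037 ]
```

Call:
carry_out(rows=[[0,0.004,0,0,0,0],[0,0.004,0.002,0,0,0],[0,0.004,0.004,0,0,0],[0,0.004,0.006,0,0,0],[0,0.004,0.008,0,0,0],[0,0.004,0.009,0,0,0],[0,0.004,0.009,0,0,0]])

```text
clock: 18.02
tool_pos: [0.5955, 0.236, 0.1644]
orientation: [-179.9, -0.0, 18.5]
force: [0.5, 0.8, -2.6]
opening: 0.0289
gripper_force: 30.0
```

```bash
python3 -c "
from yk import *
look('wrist11')"
```

```text
[ 0.4598  0.8015 -2.5734] [-0.0407 -0.0182 -0.0453] [0.5955 0.236  0.1644] 18.025
[240.9, 255.7, 243.3, 257.9] ((0.5359187366426994, -1.5786511670622012), 0.4672880138570779)
```

Call:
carry_out(rows=[[0,0,0.0005,0,0,0],[0,0,0.001,0,0,0],[0,0,0.0015,0,0,0],[0,0,0.0015,0,0,0]])

```text
clock: 18.58
tool_pos: [0.5955, 0.2359, 0.163]
orientation: [-179.9, -0.0, 18.5]
force: [1.0, 0.2, -1.8]
opening: 0.0283
gripper_force: 30.0
```

Call:
carry_out(rows=[[0,0,0.0005,0,0,0],[0,0,0.001,0,0,0],[0,0,0.0015,0,0,0],[0,0,0.0015,0,0,0]])

```text
clock: 19.08
tool_pos: [0.5956, 0.236, 0.1617]
orientation: [-179.9, -0.0, 18.5]
force: [-0.1, 0.7, -1.1]
opening: 0.0282
gripper_force: 30.0
```

Call:
carry_out(rows=[[0,0,0.0005,0,0,0],[0,0,0.001,0,0,0],[0,0,0.001,0,0,0]])

```text
clock: 19.45
tool_pos: [0.5961, 0.2361, 0.1614]
orientation: [-179.9, -0.1, 18.5]
force: [-0.9, -0.4, 5.1]
opening: 0.0286
gripper_force: 30.0
```

Call:
carry_out(rows=[[0,0,-0.0015,0,0,0],[0,0,-0.0028,0,0,0],[0,0,-0.0028,0,0,0],[0,0,-0.0028,0,0,0]])

```text
clock: 19.95
tool_pos: [0.5954, 0.2359, 0.1629]
orientation: [-180.0, 0.0, 18.5]
force: [0.9, 0.8, -2.6]
opening: 0.0285
gripper_force: 30.0
```

```bash
python3 -c "
from yk import *
look('wrist12')"
```

```text
[ 0.8722  0.8112 -2.6174] [-0.0492 -0.0089 -0.0249] [0.5954 0.2359 0.1629] 19.95
[240.9, 255.6, 244.1, 256.6] ((1.02673425536398, -1.2344829428200832), 0.4553228448876778)
```

```bash
python3 -c "
from plant import workorder
print(workorder.close_job())"
```

```text
the job is handed in; nothing more can be done
None
```

I handed the job in with the vise clamped and the squeezed pliers holding the ring at the groove, touching nothing by the wrist force and moment; `close_job()` returned no verdict, and I had no way to read the crank angle, the jaw force or the ring's exact position directly.

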